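# Clamp a block in the cam-lock fixture for measuring

### The job

Put the inverted-T steel block into the fixture's nest, flat between the two low ridges and let go of it; then push the cam lever through its quarter turn, anticlockwise seen from above, until it is hard against its end stop, and lean on it there for about a second with roughly 15 N so that the block is clamped tight against the fixed jaw. Do not force the lever (over 25 N bends it), do not turn it before the block is in, and leave the other gauges on the granite where they stand.

Things in the scene. Friction and masses are not known exactly. Their poses are not given: they have to be found in the camera images.
- fixture: Cam-lock fixture, fixed to the granite. Origin on the granite under the clamped block's middle. Grey plate 90 (x) x 170 (y, from -118 to +52) x 12 mm thick. Steel jaw 50 mm long in x, 26 mm above the plate, its face at y = +20 mm looking to -y. Two ridges along y, 5 mm high, inner faces at x = -29 and +29 mm. On the -y side the cam unit, clamped in slots: its x on the plate is not measured.
- nest (a point): Where the middle of the clamped block's underside belongs, on the plate's top, 12 mm over the granite; axes as the fixture. Clamped, the block's x lies along the fixture's x (either way round), one long base side flat on the jaw. Lever open, there are 9 mm of play towards -y and 4 mm either way in x: set the block down 4 mm to the -y side of this point, within 3 mm.
- cam_lever (a joint): Lever angle, rad, about a vertical pivot: 0 = open (lever along the fixture's -x), growing anticlockwise from above to pi/2 = hard end stop (along -y). Starts at 0 to 0.2. No spring, stays where left; 4 to 7 N at the knob turn it; rigid stop (pin 55 mm out, 48 mm over the granite). The pivot is at y = -45 mm in the fixture's frame, but anywhere from x = -10 to +10 mm.
- cam_line (a point): Point of the fixture at x = 0, y = -45 mm, 41 mm over the granite (lever-bar mid height), so within 10 mm in x of the true pivot. Bar 14 mm wide, 10 mm thick. 105 mm from the pivot the bar bears a black upright round knob, 18 mm diameter, 48 to 88 mm over the granite, fixed. Push its side or straddle it from above. At the stop 10 to 25 N on it is good.
- workpiece: Machined steel inverted-T block, 0.3 to 0.5 kg, on the granite. Base 50 (x) x 40 (y) x 18 mm high, on it a boss 50 (x) x 24 (y) x 18 mm: 36 mm high in all, two holes in its top. Origin in the middle of its underside, z up. Same both ways round. Take it from above by its end faces, 50 mm apart along its x.
- vee_block: Bystander: steel vee block 60 x 44 x 38 mm, loose, open groove on top. Leave it.
- ring_gauge: Bystander: steel ring 56 mm outside, 34 mm hole, 20 mm high, loose. Leave it.
- spacer: Bystander: small dark steel ring 36 mm outside, 14 mm high, loose, on the granite beside the end-stop side of the fixture. Leave it.
- plug_gauge: Bystander: upright steel plug gauge, 28 mm diameter foot, 56 mm high, loose, on the granite near the fixture's -x side. Leave it.
Things that resemble listed ones, but are neither listed nor needed, are in the scene too. Leave any green look-alike of the workpiece alone. There is more than one size of the fixture; the one meant has the size given above.

How it is judged:
On the way, in this order (a step that is already met when the one before it is completed fails the run):
1. the block stands flat in the nest between the ridges, let go, with the lever still open (z of workpiece in the frame of nest between -0.003 and 0.002 m and x of workpiece in the frame of nest between -0.006 and 0.006 m and y of workpiece in the frame of nest between -0.013 and 0.003 m and angle between the x axis of workpiece and the x axis of nest, either way round below 0.25 rad and angle between workpiece's own z axis and vertical below 0.05 rad and contact force between the fingers and workpiece below 0.1 N and value of joint cam_lever below 0.45 rad), for 0.2 s.
2. the lever is hard against its end stop and the fingers press it there with more than 10 N (value of joint cam_lever above 1.545 rad and contact force between the fingers and cam_lever above 10 N), for 0.3 s.
At the end, for the whole second after the job is handed in: The lever rests at its end stop (within 0.03 rad), the block stands flat in the nest between the ridges (within 7 mm along the jaw), square to the jaw within 0.04 rad, on it within 2 mm, at rest, and held by the cam with more than 3 N (value of joint cam_lever above 1.54 rad and contact force between cam_lever and workpiece above 3 N and y of workpiece in the frame of nest between -0.002 and 0.002 m and x of workpiece in the frame of nest between -0.007 and 0.007 m and z of workpiece in the frame of nest below 0.002 m and angle between the x axis of workpiece and the x axis of nest, either way round below 0.04 rad and angle between workpiece's own z axis and vertical below 0.04 rad and linear speed of workpiece below 0.02 m/s); the robot touches nothing.
It fails at once if the lever is pushed with more than 25 N (contact force between any of the fingers, the arm and cam_lever above 25 N).
It fails at once if the lever is turned before the block is in the nest (value of joint cam_lever above 0.6 rad and horizontal distance between workpiece and nest above 0.02 m).
It fails at once if a bystander is moved more than 20 mm (distance of any of vee_block, ring_gauge, spacer, plug_gauge from where it was at the start of the episode above 0.02 m).
It also fails if it takes over 64 s, if anything falls off the work surface, if the arm or the gripper's body presses on something with over 40 N, if the wrist force passes 120 N, or if a joint passes its speed limit or range.

### The arm

A 7-joint arm with a two-finger parallel gripper is mounted at the origin on the work surface. World frame = base frame: x ahead of the robot, y to its left, z up, the work surface at z = 0. Lengths are in m, angles in rad, forces in N, time in s.
With the tool pointing down it reaches from about 0.425 to 0.925 m from the base axis. Payload 6.8 kg.
Tool frame: the origin (TCP) lies at the very end of the fingers, on their centre line; the grasp point (between the pads) lies 19 mm behind it; z points along the fingers, y is the line along which they close (so a half turn about z gives the same grasp; the last joint's range is limited). The gripper opens to 85 mm and grips with 20 to 120 N. Pads are 22 mm wide; open, the fingers measure 114 mm over their backs; the gripper's body (76 mm by 85 mm) begins 54 mm behind the grasp point. The pads swing forward as they close: fully open they stand 13 mm farther back than shut.
Start: joints at [-1.29, 0.477, 0.022, 1.555, -0.011, 1.109, -0.083], TCP at [0.256, 0.625, 0.231] pointing down, gripper open.
Joint ranges: [-2.96, 2.96], [-0.34, 2.1], [-1.41, 1.46], [0.24, 2.44], [-1.37, 4.51], [0.17, 1.92], [-2.96, 2.96]. Speed limits (rad/s): [2.39, 2.39, 3.14, 3.14, 3.14, 3.14, 3.14].

### API

Orientations are given as a unit quaternion [w, x, y, z].
In Python, from station import bot gives the robot as it stands. The module is installed in compiled form; this text tells all that it offers.
- The arm moves only by the shell command python3 -m jog 'ROWS' [OPENING] [FORCE]. ROWS is JSON, a list of rows, each a list of 4 numbers: the shift along the tool's x, y, z in cm, then the turn about the tool's z in rad. In form: [[x, y, z, spin], ...]. A call has 1 to 20 rows; each row is the pose to reach, as a shift and turn from the pose commanded when the call began, along the tool's axes at that moment; what a row does not reach only later rows make up. A row lasts 1/12 s, in which the tool goes at most 41.7 mm and 7.16 degrees, less where a joint would pass 70% of its speed; a pose out of reach is approached as far as the arm can. A call with a gripper value outside its range is refused whole. OPENING is the closure, from -1 (fully open) to 1 (shut), set as the call begins (- or left out, the last holds). The fingers move at their own pace and stop on an object; FORCE is the grip in N (left out, the last holds). Time passes only in rows, so rows that repeat a pose let the fingers close. It gives the time, the measured TCP pose, the force, the opening and the grip force at its end, in the units of the state.
- bot.get_obs(): the state, without advancing time (a new reading comes with each control period).
- bot.read_camera(name): name is "side" or "top"; returns a dict with "pixels" (400x640x3 uint8, red, green, blue), "depth" (400x640 float32, m along the optical axis (not along the pixel's ray), 0 where there is no reading), "fovy" (degrees; the focal length in pixels is half the picture's height over the tangent of half this angle, whatever the lens; pixels are square), "cx", "cy" (the principal point, pixels), "pose" (4x4, takes a point from camera to world coordinates). Camera axes: x right, y down, z forward; pixel columns grow to the right and rows downward; lengths in m; the calibration is good to about 2 mm. A picture is of the moment at which its call begins.
- bot.hand_in(): hands the job in; it is judged then, once.
The state is a dict: "t": time; "q": joint angles; "joint_vel": joint speeds; "joint_torque": joint torques, N m; "eef_pos": TCP position; "tool_rot": TCP orientation; "contact_force": force on the tool from outside, world axes, zero at the start; "torque": the same for the moment, N m; "gripper_width": opening from 0.0 (shut) to 1.0 (fully open); "grasp_force": force on a finger pad.
Only numpy, scipy, OpenCV 4.12 (cv2) and the standard library are available. Lean on these libraries where they do the work, as an engineer would, in place of code of your own. Each camera call takes 0.05 s, during which the arm holds its last target. There are 200 camera calls.

## Working session

There is one attempt and no reset: what is moved stays moved. The work goes in short steps, Python scripts to look and compute and a shell command to move; the robot and the scene stay as the last step left them, time stands still between calls to the robot, and variables do not carry over. Pictures are saved under pics/ and viewed, at most 10 in all, crops included, and the job is handed in when it is done.

```bash
mkdir -p pics
cat > h.py <<'E'
import numpy as np, cv2
from station import bot
def cam(n):
    c=bot.read_camera(n); h=c["pixels"].shape[0]; c["f"]=h/2/np.tan(np.radians(c["fovy"])/2); c["pose"]=np.array(c["pose"]); return c
def cloud(c):
    d=c["depth"]; v,u=np.mgrid[:d.shape[0],:d.shape[1]]
    P=np.stack([(u-c["cx"])/c["f"]*d,(v-c["cy"])/c["f"]*d,d],-1)
    W=P@c["pose"][:3,:3].T+c["pose"][:3,3]; W[d==0]=np.nan; return W
def save(c,name): cv2.imwrite(name,c["pixels"][:,:,::-1])
E
python3 - <<'E'
from h import *
for n in("top","side"):
    c=cam(n); save(c,f"pics/{n}0.png"); np.savez(f"{n}0.npz",W=cloud(c),p=c["pixels"]); print(n,c["f"],c["cx"],c["cy"],c["pose"].round(3).tolist(),(c["depth"]==0).mean())
o=bot.get_obs(); print({k:np.round(v,3).tolist() for k,v in o.items()})
E
```

```text
top 373.16913480664095 316.18427809072045 197.62841403395382 [[0.015, -0.985, 0.172, 0.368], [-1.0, -0.011, 0.021, -0.076], [-0.019, -0.172, -0.985, 0.9], [0.0, 0.0, 0.0, 1.0]] 0.00403125
side 457.87744616045103 317.0717200543992 193.5199182976046 [[-0.997, -0.07, 0.044, 0.478], [-0.082, 0.75, -0.656, 0.622], [0.013, -0.657, -0.754, 0.843], [0.0, 0.0, 0.0, 1.0]] 0.00383984375
{'t': 0.1, 'q': [-1.29, 0.478, 0.022, 1.556, -0.012, 1.109, -0.083], 'joint_vel': [0.001, -0.0, -0.001, -0.005, 0.001, -0.0, -0.002], 'joint_torque': [0.004, -59.777, 1.613, -28.196, 0.013, 0.005, -0.0], 'eef_pos': [0.256, 0.624, 0.23], 'tool_rot': [-0.0, 0.193, 0.981, -0.001], 'contact_force': [-0.221, 0.37, 0.155], 'torque': [-0.002, 0.003, -0.014], 'grasp_force': 0.0, 'gripper_width': 1.0}
```

View pics/top0.png

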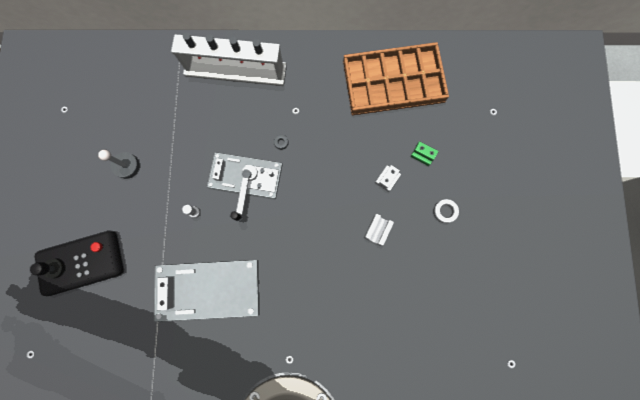

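View pics/side0.png

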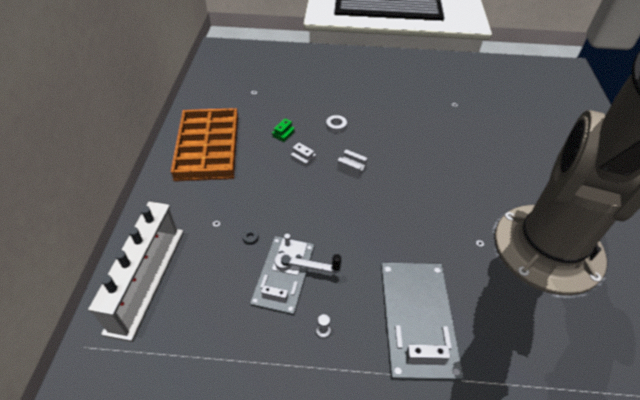

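The top view shows these T-block and fixture candidates:
- **White T-block:** (389,178)
- **Green T-block:** (425,153), the look-alike to leave alone
- **Vee block:** (380,230), has a groove
- **Fixture with lever:** (245,175), about 71 px ≈ 170 mm long
- **Larger fixture:** (207,290), about 240 mm, no lever

I choose the block at (389,178) and the fixture at (245,175). In the top view the knob is at (236,215), the spacer at (281,142) and the plug at (191,211). The side view shows the same things: block (303,153), fixture (285,272), knob (336,262).

Run:
```python
from h import *
D={n:np.load(n+"0.npz") for n in("top","side")}
def rect(P): 
    r=cv2.minAreaRect((P[:,:2]*1000).astype(np.float32)); return np.round(r[0],1),np.round(r[1],1),round(r[2],1)
R={"top":{"block":(368,408,158,198),"green":(405,445,135,172),"fixt":(200,290,145,225),"plug":(178,205,198,222),"spacer":(270,292,132,152),"vee":(360,398,208,250)},
   "side":{"block":(286,320,138,168),"green":(268,300,112,145),"fixt":(245,345,228,315),"plug":(312,336,308,342),"spacer":(238,262,228,248),"vee":(332,372,142,178)}}
for n in R:
  W,p=D[n]["W"],D[n]["p"]
  for k,(a,b,c,d) in R[n].items():
    w=W[c:d,a:b].reshape(-1,3); w=w[np.isfinite(w).all(1)]
    g=np.median(w[:,2][w[:,2]<.008]) if (w[:,2]<.008).any() else 0
    z=w[:,2]-0
    print(n,k,"granite",round(g,4),"hist z(mm)",np.histogram(z*1000,[-9,5,9,15,20,26,32,40,46,54,62,70,80,86,95])[0])
    bands={"fixt":[(.008,.1),(.009,.015),(.033,.044),(.07,.1)]}.get(k,[(.006,.1),(.03,.045)])
    for lo,hi in bands:
      q=w[(z>lo)&(z<hi)]
      if len(q)>4: print("   ",lo,hi,len(q),rect(q),"mean",q.mean(0).round(4),"medz",np.median(q[:,2]).round(4))
t=cv2.resize(D["top"]["p"][140:230,200:290],None,fx=6,fy=6,interpolation=cv2.INTER_CUBIC)
s=cv2.resize(D["top"]["p"][135:195,365:445],None,fx=3,fy=3,interpolation=cv2.INTER_CUBIC)
o=np.zeros((540,790,3),np.uint8); o[:540,:540]=t; o[:180,550:790]=s; 
s=cv2.resize(D["side"]["p"][130:180,280:360],None,fx=3,fy=3,interpolation=cv2.INTER_CUBIC); o[200:350,550:790]=s
cv2.imwrite("pics/crop1.png",o[:,:,::-1])
```

```text
top block granite 0.0002 hist z(mm) [1214   11    9  114   28    6  212    0    0    0    0    0    0    0]
    0.006 0.1 377 (array([ 572.7, -229.6]), array([40. , 51.2]), 56.0) mean [ 0.571  -0.228   0.0283] medz 0.034
    0.03 0.045 216 (array([ 572.9, -229.5]), array([23.5, 50.9]), 56.6) mean [ 0.5723 -0.2292  0.036 ] medz 0.036
top green granite 0.0002 hist z(mm) [1099   13   23   75   30   17  219    0    0    0    0    0    0    0]
    0.006 0.1 370 (array([ 636.9, -319. ]), array([50. , 41.5]), 61.1) mean [ 0.6317 -0.3156  0.0289] medz 0.0343
    0.03 0.045 223 (array([ 636.7, -319. ]), array([50.5, 25.1]), 63.0) mean [ 0.6362 -0.3184  0.0359] medz 0.0359
top fixt granite 0.0 hist z(mm) [4409   77 1460  471   47   39  244  168  173    9    4   12   15   38]
    0.008 0.1 2722 (array([565.1, 122.2]), array([171.6, 208.7]), 80.5) mean [0.5695 0.1173 0.0217] medz 0.0142
    0.009 0.015 1460 (array([600. , 115.8]), array([172.5, 135.2]), 81.4) mean [0.5801 0.123  0.0122] medz 0.0122
    0.033 0.044 283 (array([562.5, 136.2]), array([132.7, 122.8]), 56.2) mean [0.5741 0.1428 0.037
[... 2313 characters left out ...]
rray([24.9, 26.5]), 4.4) mean [0.4867 0.2455 0.0347] medz 0.0412
    0.03 0.045 23 (array([489.3, 247.7]), array([ 7.4, 20.2]), 72.1) mean [0.488  0.2488 0.0405] medz 0.0412
side spacer granite 0.0003 hist z(mm) [302  22 129  23   0   0   0   0   0   0   0   0   0   0]
    0.006 0.1 167 (array([665.2,  35.9]), array([34.7, 35.2]), 53.9) mean [0.6648 0.0372 0.0129] medz 0.0132
side vee granite -0.0002 hist z(mm) [888  35  46  65  95  80 215  12   0   0   0   0   0   0]
    0.006 0.1 543 (array([ 446.8, -202.1]), array([48.7, 61.8]), 66.0) mean [ 0.4469 -0.1973  0.0272] medz 0.029
    0.03 0.045 256 (array([ 447. , -202.2]), array([49. , 61.1]), 65.3) mean [ 0.4474 -0.2006  0.0361] medz 0.0364
```

View pics/crop1.png

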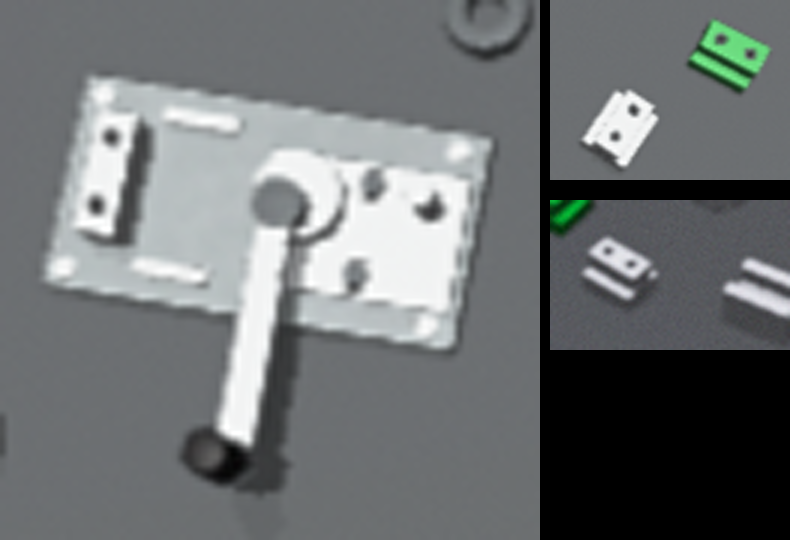

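The crop confirms the white two-hole T-block at (389,178). Its top is at 36 mm in both views and its centre at about (0.573,-0.229). The plate top is at 12 mm. Next I fit the fixture pose, knob and ridges properly.

Run:
```python
from h import *
from scipy.optimize import minimize
R={"top":(200,290,145,225),"side":(245,345,228,315)}
for n,(a,b,c,d) in R.items():
  D=np.load(n+"0.npz"); W=D["W"][c:d,a:b]; z=W[...,2]
  m=((z>.009)&(z<.1)).astype(np.uint8); m=cv2.morphologyEx(m,cv2.MORPH_OPEN,np.ones((3,3)))
  # plate outline: fit 170x90 rectangle to z 9..15 points plus everything not knob: soft containment
  P=W[(m>0)&(z<.0155)][:, :2]
  def cost(t,F=False):
    cc,s=np.cos(t[2]),np.sin(t[2]); q=(P-t[:2])@np.array([[cc,-s],[s,cc]])
    # fraction outside and unbalance: use robust edges
    dx=np.abs(q[:,0])-.045; dy=np.abs(q[:,1]+.033)-.085
    o=np.maximum(dx,dy); return np.minimum(np.maximum(o,0),.004).sum()
  best=min((minimize(cost,[x,y,r],method="Nelder-Mead",options=dict(xatol=1e-5,fatol=1e-6,initial_simplex=np.array([[x,y,r],[x+.01,y,r],[x,y+.01,r],[x,y,r+.05]]))) for x in(.58,.6) for y in(.13,.145) for r in(-.12,-.18)),key=lambda r:r.fun)
  t=best.x; cc,s=np.cos(t[2]),np.sin(t[2]); Q=(W[...,:2]-t[:2])@np.array([[cc,-s],[s,cc]])
  print(n,t.round(4),np.degrees(t[2]).round(2),best.fun)
  q=Q[(m>0)&(z<.0155)]; ok=(np.abs(q[:,0])<.05)&(np.abs(q[:,1]+.033)<.09); q=q[ok]
  print(" plate extents",np.percentile(q,[.7,99.3],axis=0).round(4).tolist())
  def st(name,sel):
    if sel.sum(): print(" ",name,sel.sum(),"min/max",np.percentile(Q[sel],[3,97],axis=0).round(4).tolist(),"z",np.median(z[sel]).round(4))
  near=(np.abs(Q[...,0])<.045)
  st("jaw",near&(z>.034)&(z<.042)&(Q[...,1]>.01))
  st("ridgeR",(z>.0155)&(z<.02)&(Q[...,0]>.026)&(Q[...,0]<.042)&(Q[...,1]>-.03)&(Q[...,1]<.04))
  st("ridgeL",(z>.0155)&(z<.02)&(Q[...,0]<-.026)&(Q[...,0]>-.042)&(Q[...,1]>-.03)&(Q[...,1]<.04))
  st("hub",near&(z>.048)&(z<.062)&(Q[...,1]<0))
  k=z>.084; st("knobtop",k); print("  knob world",W[k].mean(0).round(4))
  st("bar",(z>.04)&(z<.048)&(Q[...,0]<-.03)&(Q[...,0]>-.09))
```

```text
top [ 0.5827  0.1528 -0.1459] -8.36 0.08565643933439747
 plate extents [[-0.0446, -0.1171], [0.0446, 0.0509]]
  jaw 144 min/max [[-0.0233, 0.0202], [0.0229, 0.0355]] z 0.0379
  ridgeR 26 min/max [[0.0288, -0.0161], [0.0391, 0.017]] z 0.0172
  ridgeL 28 min/max [[-0.036, -0.0138], [-0.0285, 0.0176]] z 0.0174
  hub 40 min/max [[-0.0348, -0.1032], [0.0129, -0.0376]] z 0.0487
  knobtop 48 min/max [[-0.1153, -0.0535], [-0.0999, -0.0393]] z 0.0873
  knob world [0.4693 0.1228 0.0876]
  bar 147 min/max [[-0.0877, -0.0525], [-0.0317, -0.0389]] z 0.0454
side [ 0.5842  0.1545 -0.1554] -8.9 0.49280206418436856
 plate extents [[-0.0447, -0.1171], [0.0446, 0.0514]]
  jaw 205 min/max [[-0.0239, 0.0201], [0.0226, 0.0358]] z 0.0378
  ridgeR 37 min/max [[0.0293, -0.0145], [0.0349, 0.0152]] z 0.0172
  ridgeL 42 min/max [[-0.0367, -0.0141], [-0.029, 0.0185]] z 0.0171
  hub 22 min/max [[-0.0154, -0.103], [0.0142, -0.0349]] z 0.0487
  knobtop 54 min/max [[-0.1148, -0.0549], [-0.1002, -0.0399]] z 0.0872
  knob world [0.4706 0.1248 0.0872]
  bar 193 min/max [[-0.0881, -0.0528], [-0.0322, -0.039]] z 0.0454
```

```bash
cat >> h.py <<'E'
from scipy.spatial.transform import Rotation as Ro
def rows(*wps):
    "wps: (x,y,z,yaw_deg of tool y axis or None)"
    o=bot.get_obs(); w,x,y,z=o["tool_rot"]; R=Ro.from_quat([x,y,z,w]).as_matrix(); p=np.array(o["eef_pos"])
    cur=np.degrees(np.arctan2(R[1,1],R[0,1])); print("t",round(o["t"],2),"tcp",p.round(4),"yaw",cur.round(2),"F",np.round(o["contact_force"],1),"w",round(o["gripper_width"],3),"g",round(o["grasp_force"],1))
    for q in wps:
        s=(R.T@(np.array(q[:3])-p))*100
        sp=0 if q[3] is None else -np.radians((q[3]-cur+90)%180-90)
        print(q,"->",s.round(2).tolist(),round(sp,3),"alt",round(sp-np.sign(sp)*np.pi,3))
E
python3 -c "
from h import *
rows((.47,.2,.23,-34),(.573,-.229,.15,-34))"
```

```text
t 0.1 tcp [0.2557 0.6241 0.2304] yaw 67.73 F [-0.2  0.4  0.2] w 1.0 g 0.0
(0.47, 0.2, 0.23, -34) -> [-35.91, -31.12, 0.1] -1.366 alt 1.775
(0.573, -0.229, 0.15, -34) -> [-61.7, -66.91, 8.16] -1.366 alt 1.775
```

```bash
python3 -m jog '[[-36,-31,0,0.9],[-36,-31,0,0.9],[-36,-31,0,0.9],[-36,-31,0,0.9],[-36,-31,0,0.9],[-36,-31,0,0.9],[-36,-31,0,0.9],[-36,-31,0,0.9],[-36,-31,0,0.9],[-36,-31,0,0.9],[-61.7,-66.9,8.2,1.775],[-61.7,-66.9,8.2,1.775],[-61.7,-66.9,8.2,1.775],[-61.7,-66.9,8.2,1.775],[-61.7,-66.9,8.2,1.775],[-61.7,-66.9,8.2,1.775],[-61.7,-66.9,8.2,1.775],[-61.7,-66.9,8.2,1.775],[-61.7,-66.9,8.2,1.775],[-61.7,-66.9,8.2,1.775]]' -1 40
python3 -c "
from h import *
rows((.573,-.229,.15,-34))"
```

```text
t: 1.77
eef_pos: [0.5507, -0.1456, 0.163]
tool_rot: [-0.0, 0.883, 0.47, -0.0]
contact_force: [0.6, 0.2, 0.8]
gripper_width: 1.0
grasp_force: 0.0
t 1.77 tcp [ 0.5507 -0.1456  0.163 ] yaw -33.94 F [0.6 0.2 0.8] w 1.0 g 0.0
(0.573, -0.229, 0.15, -34) -> [-5.68, 6.5, 1.3] 0.001 alt -3.141
```

```bash
python3 -m jog '[[-5.7,6.5,6,0],[-5.7,6.5,6,0],[-5.7,6.5,6,0],[-5.7,6.5,6,0],[-5.7,6.5,6,0],[-5.7,6.5,6,0]]'
python3 - <<'E'
from h import *
rows((.573,-.229,.011,-34))
a=cam("top"); b=cam("side")
A=cv2.resize(a["pixels"][130:230,330:460],None,fx=3,fy=3); B=cv2.resize(b["pixels"][70:200,240:400],None,fx=2.5,fy=2.5)
o=np.zeros((330,800,3),np.uint8); o[:300,:390]=A; o[:325,400:800]=B; cv2.imwrite("pics/g1.png",o[:,:,::-1])
E
```

```text
t: 2.27
eef_pos: [0.5729, -0.2265, 0.1037]
tool_rot: [-0.0, 0.883, 0.47, 0.0]
contact_force: [-0.4, 0.3, 1.1]
gripper_width: 0.999
grasp_force: 0.0
t 2.27 tcp [ 0.5729 -0.2265  0.1037] yaw -33.94 F [-0.4  0.3  1.1] w 0.999 g 0.0
(0.573, -0.229, 0.011, -34) -> [-0.21, 0.16, 9.27] 0.001 alt -3.14
```

View pics/g1.png

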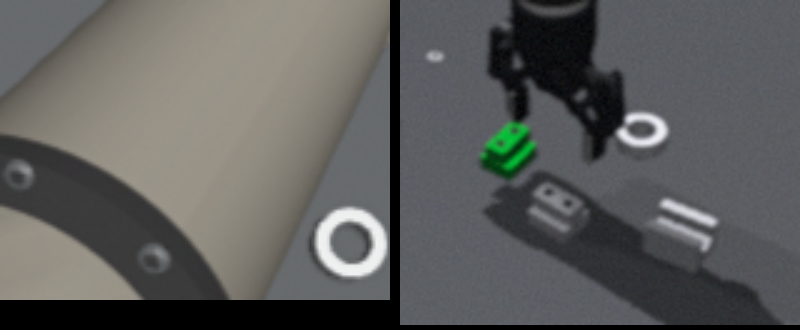

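The side crop shows the fingers straddling the block, with the finger line (515,110) to (595,155) parallel to the block's length. Next I descend and grip.

```bash
python3 -m jog '[[-0.2,0.15,3,0],[-0.2,0.15,6,0],[-0.2,0.15,8,0],[-0.2,0.15,9.3,0],[-0.2,0.15,9.3,0],[-0.2,0.15,9.3,0]]'
python3 -m jog '[[0,0,0,0],[0,0,0,0],[0,0,0,0],[0,0,0,0],[0,0,0,0],[0,0,0,0],[0,0,0,0],[0,0,0,0],[0,0,0,0],[0,0,0,0]]' 1 50
python3 -c "
from h import *
rows((.573,-.229,.011,-34))"
```

```text
t: 2.87
eef_pos: [0.5733, -0.2294, 0.0112]
tool_rot: [-0.0, 0.883, 0.47, 0.0]
contact_force: [-0.5, -0.5, 0.8]
gripper_width: 1.004
grasp_force: 0.0
t: 3.7
eef_pos: [0.5736, -0.2301, 0.0121]
tool_rot: [0.0, 0.883, 0.47, 0.001]
contact_force: [-1.3, 1.9, 6.7]
gripper_width: 0.575
grasp_force: 53.4
t 3.7 tcp [ 0.5736 -0.2301  0.0121] yaw -33.98 F [-1.3  1.9  6.7] w 0.575 g 53.4
(0.573, -0.229, 0.011, -34) -> [0.06, -0.11, 0.11] 0.0 alt -3.141
```

```bash
python3 -m jog '[[0,0,-3,0],[0,0,-6,0],[0,0,-10,0],[0,0,-13,0],[0,0,-15,0],[0,0,-15,0]]'
python3 -c "
from h import *
rows((.60,-.05,.16,-20),(.5828,.1497,.16,-8.6))"
```

```text
t: 4.2
eef_pos: [0.5751, -0.2314, 0.1654]
tool_rot: [0.003, 0.883, 0.469, 0.003]
contact_force: [-0.0, -0.5, -4.7]
gripper_width: 0.573
grasp_force: 55.6
t 4.2 tcp [ 0.5751 -0.2314  0.1654] yaw -34.0 F [-0.  -0.5 -4.7] w 0.573 g 55.6
(0.6, -0.05, 0.16, -20) -> [16.43, -8.09, 0.53] -0.244 alt 2.897
(0.5828, 0.1497, 0.16, -8.6) -> [32.02, -20.68, 0.48] -0.443 alt 2.698
```

```bash
python3 -m jog '[[4,-2,0.5,-0.05],[8,-4,0.5,-0.1],[12,-6,0.5,-0.17],[16.4,-8.1,0.5,-0.244],[20,-11,0.5,-0.3],[24,-14.2,0.5,-0.34],[28,-17.5,0.5,-0.4],[31,-19.9,0.5,-0.443],[32,-20.7,0.5,-0.443],[32,-20.7,0.5,-0.443],[32,-20.7,0.5,-0.443],[32,-20.7,0.5,-0.443],[32,-20.7,0.5,-0.443]]'
python3 - <<'E'
from h import *
rows((.5828,.1497,.06,-8.6))
c=cam("side"); save(c,"pics/h1.png"); W=cloud(c); np.savez("h1.npz",W=W,p=c["pixels"])
o=bot.get_obs(); p=np.array(o["eef_pos"])
d=W-p; m=(np.abs(d[...,0])<.045)&(np.abs(d[...,1])<.04)&(W[...,2]<p[2]+.05)&(W[...,2]>p[2]-.03)
bright=c["pixels"].max(2)>110
v,u=np.where(m); print(u.min(),u.max(),v.min(),v.max())
a=Ro.from_euler('z',8.6,degrees=True).as_matrix()
for nm,s in(("all",m),("bright",m&bright)):
  q=d[s]@a.T; print(nm,s.sum(),np.percentile(q,[2,50,98],axis=0).round(4).tolist())
u0,v0=int(np.mean(u)),int(np.mean(v))
cv2.imwrite("pics/h1c.png",cv2.resize(c["pixels"][max(0,v0-80):v0+80,max(0,u0-100):u0+100],None,fx=4,fy=4)[:,:,::-1][:600])
E
```

```text
t: 5.28
eef_pos: [0.5795, 0.1494, 0.1546]
tool_rot: [0.0, 0.759, 0.652, -0.001]
contact_force: [0.0, 0.2, -4.5]
gripper_width: 0.575
grasp_force: 55.4
t 5.28 tcp [0.5795 0.1494 0.1546] yaw -8.68 F [ 0.   0.2 -4.5] w 0.575 g 55.4
(0.5828, 0.1497, 0.06, -8.6) -> [0.1, 0.34, 9.46] -0.001 alt 3.14
251 300 223 258
all 929 [[-0.0368, -0.0093, -0.0099], [0.0013, 0.0119, 0.0216], [0.0363, 0.0215, 0.0485]]
bright 338 [[-0.0348, -0.0099, 0.0012], [0.0031, 0.0093, 0.0225], [0.0243, 0.0204, 0.0254]]
```

View pics/h1c.png

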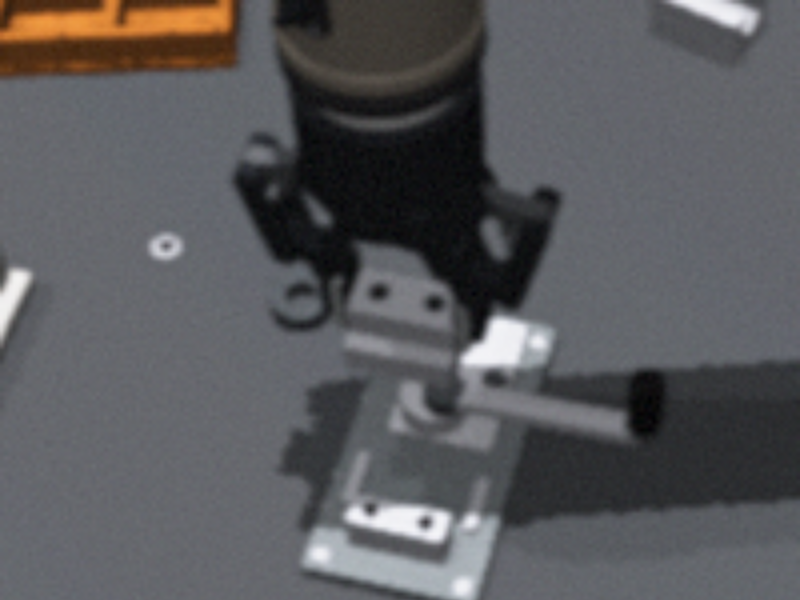

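The crop shows the block held square between the fingers, two holes up, above the fixture. Its base edge is 20 mm in front of the TCP, so it is centred. Next I go down in stages.

```bash
python3 -m jog '[[0.1,0.35,3,0],[0.1,0.35,6,0],[0.1,0.35,8,0],[0.1,0.35,10,0],[0.1,0.35,10.5,0],[0.1,0.35,10.5,0],[0.1,0.35,10.5,0],[0.1,0.35,10.5,0]]'
python3 -c "
from h import *
rows((.5828,.1497,.0245,-8.6))"
```

```text
t: 6.0
eef_pos: [0.585, 0.1511, 0.0521]
tool_rot: [0.001, 0.758, 0.652, 0.001]
contact_force: [0.4, -0.3, -3.9]
gripper_width: 0.572
grasp_force: 55.3
t 6.0 tcp [0.585  0.1511 0.0521] yaw -8.65 F [ 0.4 -0.3 -3.9] w 0.572 g 55.3
(0.5828, 0.1497, 0.0245, -8.6) -> [-0.18, -0.2, 2.76] -0.001 alt 3.141
```

```bash
python3 -m jog '[[-0.15,-0.2,0.8,0],[-0.15,-0.2,1.6,0],[-0.15,-0.2,2.2,0],[-0.15,-0.2,2.2,0],[-0.15,-0.2,2.2,0],[-0.15,-0.2,2.2,0]]'
python3 -c "
from h import *
rows((.5828,.1497,.0245,-8.6))"
```

```text
t: 6.5
eef_pos: [0.5816, 0.1503, 0.0286]
tool_rot: [0.0, 0.758, 0.652, 0.0]
contact_force: [1.7, -0.6, -5.0]
gripper_width: 0.574
grasp_force: 55.3
t 6.5 tcp [0.5816 0.1503 0.0286] yaw -8.59 F [ 1.7 -0.6 -5. ] w 0.574 g 55.3
(0.5828, 0.1497, 0.0245, -8.6) -> [-0.04, 0.13, 0.41] 0.0 alt -3.141
```

```bash
python3 -m jog '[[0,0.1,0.2,0],[0,0.1,0.4,0],[0,0.1,0.4,0],[0,0.1,0.4,0],[0,0.1,0.4,0],[0,0.1,0.4,0]]'
python3 -c "
from h import *
rows((.5828,.1497,.0245,-8.6))"
```

```text
t: 7.0
eef_pos: [0.5825, 0.1502, 0.0247]
tool_rot: [0.0, 0.758, 0.652, 0.0]
contact_force: [-0.1, 0.2, -4.2]
gripper_width: 0.575
grasp_force: 55.4
t 7.0 tcp [0.5825 0.1502 0.0247] yaw -8.6 F [-0.1  0.2 -4.2] w 0.575 g 55.4
(0.5828, 0.1497, 0.0245, -8.6) -> [-0.04, 0.03, 0.02] 0.0 alt -3.142
```

```bash
for i in 1 2; do python3 -m jog '[[0,0,0.05,0],[0,0,0.1,0],[0,0,0.1,0],[0,0,0.1,0]]' | egrep 'eef|contact'; done
```

```text
eef_pos: [0.5826, 0.1502, 0.0241]
contact_force: [-2.6, -0.4, 3.6]
eef_pos: [0.5826, 0.1502, 0.0241]
contact_force: [-6.2, -0.9, 14.2]
```

The block is on the plate. Next I release it and retreat.

```bash
python3 -m jog '[[0,0,-0.1,0],[0,0,-0.1,0],[0,0,-0.1,0],[0,0,-0.1,0],[0,0,-0.1,0],[0,0,-0.1,0],[0,0,-0.1,0],[0,0,-0.1,0]]' -1
python3 -m jog '[[0,0,-2,0],[0,0,-5,0],[0,0,-9,0],[0,0,-13,0],[0,0,-17,0],[0,0,-17,0]]'
python3 -c "
from h import *
rows((.43,.28,.19,-90))"
```

```text
t: 8.33
eef_pos: [0.5825, 0.1501, 0.0236]
tool_rot: [-0.0, 0.758, 0.652, -0.0]
contact_force: [0.7, 0.6, 0.5]
gripper_width: 1.002
grasp_force: 0.0
t: 8.83
eef_pos: [0.5872, 0.1506, 0.2018]
tool_rot: [0.002, 0.758, 0.652, 0.006]
contact_force: [2.0, -0.9, 0.9]
gripper_width: 1.002
grasp_force: 0.0
t 8.83 tcp [0.5872 0.1506 0.2018] yaw -8.65 F [ 2.  -0.9  0.9] w 1.002 g 0.0
(0.43, 0.28, 0.19, -90) -> [10.42, -17.5, 1.05] 1.42 alt -1.722
```

Run:
```python
from h import *
c=cam("side"); W=cloud(c); save(c,"pics/p1.png")
t=-.150; cc,s=np.cos(t),np.sin(t); Q=(W[...,:2]-[.5834,.1537])@np.array([[cc,-s],[s,cc]]); z=W[...,2]
def st(n,m): print(n,m.sum(),np.percentile(Q[m],[2,98],axis=0).round(4).tolist() if m.any() else "", np.median(z[m]).round(4) if m.any() else "")
b=(np.abs(Q[...,0])<.035)
st("boss",b&(z>.043)&(z<.055)&(np.abs(Q[...,1]+.003)<.02))
st("base",b&(z>.026)&(z<.033)&(Q[...,1]>0.002)&(Q[...,1]<.022))
k=(z>.084)&(z<.095)&(Q[...,0]<-.06)&(Q[...,0]>-.14)&(np.abs(Q[...,1]+.05)<.04); st("knob",k)
rows((.47,.124,.13,-98.6))
cv2.imwrite("pics/p1c.png",cv2.resize(c["pixels"][200:330,230:360],None,fx=4.5,fy=4.5)[:,:,::-1])
```

```text
boss 289 [[-0.0237, -0.0144], [0.0246, 0.0096]] 0.0478
base 107 [[-0.0236, 0.007], [0.025, 0.0167]] 0.0301
knob 56 [[-0.1151, -0.0539], [-0.0996, -0.0374]] 0.0874
t 8.88 tcp [0.5854 0.1507 0.1983] yaw -8.61 F [ 0.1  0.  -0. ] w 0.996 g 0.0
(0.47, 0.124, 0.13, -98.6) -> [-4.4, -11.07, 6.73] 1.571 alt -1.571
```

View pics/p1c.png

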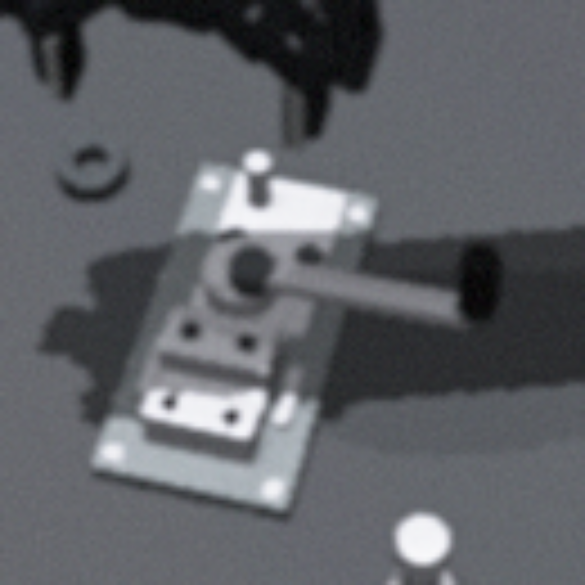

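The block sits flat in the nest, top at 48 mm, x≈0, y≈-3 mm. The lever is still open, with the knob at (480,280) in the crop. Next I move over the knob with the fingers partly open.

```bash
python3 -m jog '[[-1,-3,2,0.12],[-2,-6,3,0.25],[-3,-8,3,0.37],[-4.4,-11.1,3,0.5],[-4.4,-11.1,4,0.62],[-4.4,-11.1,5,0.75],[-4.4,-11.1,6,0.87],[-4.4,-11.1,6.7,1],[-4.4,-11.1,6.7,1.12],[-4.4,-11.1,6.7,1.25],[-4.4,-11.1,6.7,1.37],[-4.4,-11.1,6.7,1.5],[-4.4,-11.1,6.7,1.57],[-4.4,-11.1,6.7,1.57],[-4.4,-11.1,6.7,1.57],[-4.4,-11.1,6.7,1.57]]' 0.3 20
python3 - <<'E'
from h import *
rows((.47,.1238,.058,-98.6))
c=cam("side"); cv2.imwrite("pics/k1.png",cv2.resize(c["pixels"][180:330,240:400],None,fx=4,fy=4)[:,:,::-1])
E
```

```text
t: 10.22
eef_pos: [0.4658, 0.1231, 0.1263]
tool_rot: [0.0, 0.997, -0.073, -0.0]
contact_force: [-0.4, 0.3, 0.5]
gripper_width: 0.35
grasp_force: 0.0
t 10.22 tcp [0.4658 0.1231 0.1263] yaw -98.41 F [-0.4  0.3  0.5] w 0.35 g 0.0
(0.47, 0.1238, 0.058, -98.6) -> [0.41, -0.13, 6.83] 0.003 alt -3.138
```

View pics/k1.png

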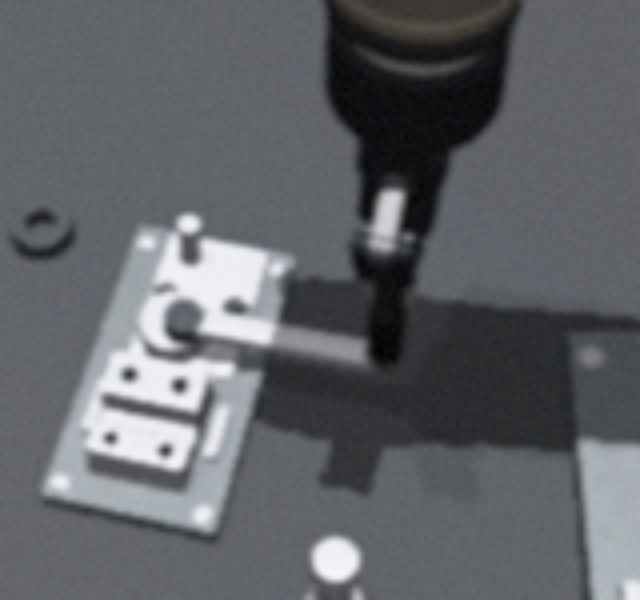

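The finger pair stands right over the knob (385,340). I correct 4 mm, then lower in steps while watching the force.

```bash
python3 -m jog '[[0.4,-0.1,1,0],[0.4,-0.1,2,0],[0.4,-0.1,2.5,0],[0.4,-0.1,2.5,0],[0.4,-0.1,2.5,0]]'|egrep 'eef|cont'
python3 -m jog '[[0,0,0.7,0],[0,0,1.4,0],[0,0,1.4,0],[0,0,1.4,0]]'|egrep 'eef|cont'
python3 -c "
from h import *
rows((.47,.1238,.058,-98.6))"
```

```text
eef_pos: [0.4699, 0.1232, 0.101]
contact_force: [0.6, -0.9, -0.9]
eef_pos: [0.4699, 0.1235, 0.0872]
contact_force: [-0.0, -0.5, -0.2]
t 11.02 tcp [0.4699 0.1235 0.0872] yaw -98.55 F [-0.  -0.5 -0.2] w 0.348 g 0.0
(0.47, 0.1238, 0.058, -98.6) -> [0.01, -0.03, 2.92] 0.001 alt -3.141
```

```bash
python3 -m jog '[[0,0,0.5,0],[0,0,1,0],[0,0,1.5,0],[0,0,1.5,0],[0,0,1.5,0]]'|egrep 'eef|cont'
python3 -m jog '[[0,0,0.5,0],[0,0,1,0],[0,0,1.4,0],[0,0,1.4,0],[0,0,1.4,0]]'|egrep 'eef|cont|width|grasp'
```

```text
eef_pos: [0.47, 0.1235, 0.0723]
contact_force: [0.3, 0.2, 0.4]
eef_pos: [0.4701, 0.1235, 0.0584]
contact_force: [0.3, 0.3, 0.6]
gripper_width: 0.351
grasp_force: 0.0
```

```bash
python3 -m jog '[[0,0.15,0,-0.015],[0,0.3,0,-0.03],[0,0.45,0,-0.045],[0.02,0.6,0,-0.06],[0.03,0.75,0,-0.07],[0.04,0.9,0,-0.085],[0.05,1.05,0,-0.1],[0.08,1.3,0,-0.125],[0.12,1.57,0,-0.15],[0.16,1.83,0,-0.175],[0.21,2.09,0,-0.2],[0.27,2.34,0,-0.225],[0.33,2.6,0,-0.25],[0.4,2.85,0,-0.275],[0.47,3.1,0,-0.3],[0.55,3.35,0,-0.325],[0.64,3.6,0,-0.35],[0.73,3.85,0,-0.375],[0.83,4.09,0,-0.4],[0.83,4.09,0,-0.4]]'
cat >> h.py <<'E'
def lev():
    "tcp in lever polar coords: angle from fixture -x (ccw), radius mm; force tangential/radial/z"
    o=bot.get_obs(); p=np.array(o["eef_pos"])[:2]-[.5742,.1096]; t=-.15
    a=np.arctan2(p[1],p[0])-(np.pi+t); a=(a+np.pi)%(2*np.pi)-np.pi
    w,x,y,z=o["tool_rot"]; R=Ro.from_quat([x,y,z,w]).as_matrix(); yaw=np.arctan2(R[1,1],R[0,1])
    F=R.T@np.array(o["contact_force"]); print("t",round(o["t"],2),"tcp ang",a.round(3),"r",(np.hypot(*p)*1000).round(1),"toolang",round(yaw-t+np.pi/2,3),"F tool",F.round(1),"z",round(o["eef_pos"][2],4))
E
python3 -c "
from h import *
lev()"
```

```text
t: 13.52
eef_pos: [0.4723, 0.0811, 0.0586]
tool_rot: [0.0, 0.992, 0.126, -0.0]
contact_force: [0.4, 1.4, 0.4]
gripper_width: 0.347
grasp_force: 0.4
t 13.52 tcp ang 0.422 r 105.8 toolang 0.402 F tool [ 0.8 -1.2 -0.4] z 0.0586
```

```bash
python3 -m jog '[[0,0.26,0,-0.025],[0.01,0.52,0,-0.05],[0.03,0.79,0,-0.075],[0.05,1.05,0,-0.1],[0.08,1.31,0,-0.125],[0.12,1.57,0,-0.15],[0.16,1.83,0,-0.175],[0.21,2.09,0,-0.2],[0.27,2.34,0,-0.225],[0.33,2.6,0,-0.25],[0.4,2.85,0,-0.275],[0.47,3.1,0,-0.3],[0.55,3.35,0,-0.325],[0.64,3.6,0,-0.35],[0.73,3.85,0,-0.375],[0.83,4.09,0,-0.4],[0.94,4.33,0,-0.425],[1.05,4.57,0,-0.45],[1.17,4.8,0,-0.475],[1.29,5.03,0,-0.5]]'|egrep 'cont|grasp'
python3 -c "
from h import *
lev()"
```

```text
contact_force: [-0.7, 4.2, -0.0]
grasp_force: 1.8
t 15.18 tcp ang 0.913 r 106.2 toolang 0.903 F tool [ 2.4 -3.6  0. ] z 0.0586
```

```bash
python3 -m jog '[[0.01,0.26,0,-0.025],[0.02,0.52,0,-0.05],[0.04,0.79,0,-0.075],[0.06,1.05,0,-0.1],[0.09,1.31,0,-0.125],[0.13,1.57,0,-0.15],[0.17,1.83,0,-0.175],[0.22,2.09,0,-0.2],[0.28,2.34,0,-0.225],[0.34,2.6,0,-0.25],[0.41,2.85,0,-0.275],[0.48,3.1,0,-0.3],[0.56,3.35,0,-0.325],[0.65,3.6,0,-0.35],[0.74,3.85,0,-0.375],[0.84,4.09,0,-0.4],[0.95,4.33,0,-0.425],[1.06,4.57,0,-0.45],[1.18,4.8,0,-0.475],[1.18,4.8,0,-0.475]]'|egrep 'cont|grasp'
python3 -c "
from h import *
lev()"
```

```text
contact_force: [-0.7, 1.5, 0.1]
grasp_force: 0.9
t 16.85 tcp ang 1.386 r 106.6 toolang 1.377 F tool [ 1.2 -1.2 -0.1] z 0.0586
```

```bash
python3 -m jog '[[0.01,0.2,0,-0.02],[0.02,0.4,0,-0.04],[0.03,0.6,0,-0.06],[0.05,0.8,0,-0.08],[0.07,1,0,-0.1],[0.1,1.2,0,-0.115],[0.12,1.4,0,-0.135],[0.15,1.6,0,-0.15],[0.17,1.75,0,-0.165],[0.17,1.75,0,-0.165]]'|egrep 'cont|grasp'
python3 -c "
from h import *
lev()"
python3 -m jog '[[0,0.1,0,-0.01],[0.01,0.2,0,-0.02],[0.01,0.3,0,-0.03],[0.01,0.3,0,-0.03]]'|egrep 'cont|grasp'
python3 -c "
from h import *
lev()"
```

```text
contact_force: [-3.8, 0.2, -0.2]
grasp_force: 1.5
t 17.68 tcp ang 1.55 r 106.5 toolang 1.542 F tool [-0.5 -3.8  0.2] z 0.0586
contact_force: [-4.6, -0.4, 0.4]
grasp_force: 2.0
t 18.02 tcp ang 1.575 r 106.4 toolang 1.571 F tool [-1.1 -4.5 -0.4] z 0.0586
```

```bash
for i in 1 2 3; do python3 -m jog '[[0,0.05,0,0],[0,0.1,0,0],[0,0.1,0,0]]'|egrep 'cont'
python3 -c "
from h import *
lev()"; done
```

```text
contact_force: [-4.7, -1.0, 2.0]
t 18.27 tcp ang 1.583 r 106.5 toolang 1.57 F tool [-1.7 -4.5 -2. ] z 0.0586
contact_force: [-4.4, -1.2, 1.9]
t 18.52 tcp ang 1.592 r 106.6 toolang 1.57 F tool [-1.9 -4.2 -1.9] z 0.0586
contact_force: [-4.7, -2.1, 2.5]
t 18.77 tcp ang 1.6 r 106.8 toolang 1.57 F tool [-2.8 -4.3 -2.5] z 0.0586
```

```bash
for i in 1 2 3; do python3 -m jog '[[0,0.04,0,0],[0,0.08,0,0],[0,0.08,0,0]]'|egrep 'cont'
python3 -c "
from h import *
lev()"; done
```

```text
contact_force: [-5.2, -1.7, 1.7]
t 19.02 tcp ang 1.607 r 106.9 toolang 1.57 F tool [-2.5 -4.9 -1.7] z 0.0586
contact_force: [-6.2, -2.2, 2.0]
t 19.27 tcp ang 1.614 r 107.0 toolang 1.57 F tool [-3.1 -5.8 -2. ] z 0.0586
contact_force: [-7.3, -1.3, 2.9]
t 19.52 tcp ang 1.617 r 107.0 toolang 1.57 F tool [-2.4 -7.  -2.9] z 0.0585
```

Contact with the stop is close, so I use small increments.

```bash
for i in 1 2 3; do python3 -m jog '[[0,0.03,0,0],[0,0.06,0,0],[0,0.06,0,0]]'|egrep 'cont'
python3 -c "
from h import *
lev()"; done
```

```text
contact_force: [-8.2, -1.5, 5.5]
t 19.77 tcp ang 1.618 r 107.1 toolang 1.57 F tool [-2.7 -7.9 -5.4] z 0.0585
contact_force: [-10.5, -1.0, 6.3]
t 20.02 tcp ang 1.618 r 107.1 toolang 1.57 F tool [ -2.5 -10.2  -6.3] z 0.0584
contact_force: [-11.4, -0.3, 7.9]
t 20.27 tcp ang 1.618 r 107.1 toolang 1.57 F tool [ -2.  -11.3  -7.9] z 0.0584
```

```bash
python3 -m jog '[[0,0.05,0,0],[0,0.1,0,0],[0,0.1,0,0],[0,0.1,0,0]]'|egrep 'cont'
python3 -c "
from h import *
lev()"
python3 -m jog '[[0,0.02,0,0],[0,0.05,0,0],[0,0.05,0,0],[0,0.05,0,0],[0,0.05,0,0],[0,0.05,0,0],[0,0.05,0,0],[0,0.05,0,0],[0,0.05,0,0],[0,0.05,0,0],[0,0.05,0,0],[0,0.05,0,0],[0,0.05,0,0],[0,0.05,0,0]]'
python3 -c "
from h import *
lev()"
```

```text
contact_force: [-13.3, -1.0, 10.7]
t 20.6 tcp ang 1.619 r 107.1 toolang 1.57 F tool [ -3.  -13.1 -10.6] z 0.0583
t: 21.77
eef_pos: [0.5633, 0.003, 0.0583]
tool_rot: [-0.003, 0.758, 0.652, -0.003]
contact_force: [-16.0, 0.4, 12.0]
gripper_width: 0.348
grasp_force: 7.6
t 21.77 tcp ang 1.619 r 107.1 toolang 1.571 F tool [ -2.  -16.  -11.9] z 0.0583
```

```bash
python3 -m jog '[[0,-0.1,0,0],[0,-0.2,0,0],[0,-0.3,0,0],[0,-0.45,0,0],[0,-0.6,0,0],[0,-0.8,0,0],[0,-0.8,0,0],[0,-0.8,0,0]]'|egrep cont
python3 -c "
from h import *
lev()"
```

```text
contact_force: [0.4, -0.7, 0.0]
t 22.43 tcp ang 1.589 r 105.8 toolang 1.571 F tool [-0.6  0.5 -0. ] z 0.059
```

```bash
python3 -m jog '[[0,-0.1,-0.5,0],[0,-0.1,-1.2,0],[0,-0.1,-2,0],[0,-0.1,-3,0],[0,-0.1,-4.5,0],[0,-0.1,-7,0],[0,-0.1,-10,0],[0,-0.1,-13,0],[0,-8,-13,0],[0,-8,-13,0],[0,-8,-13,0],[0,-8,-13,0]]'|egrep 'eef|cont'
python3 - <<'E'
from h import *
lev()
c=cam("side"); W=cloud(c)
t=-.150; cc,s=np.cos(t),np.sin(t); Q=(W[...,:2]-[.5834,.1537])@np.array([[cc,-s],[s,cc]]); z=W[...,2]
def st(n,m): print(n,m.sum(),np.percentile(Q[m],[2,98],axis=0).round(4).tolist() if m.any() else "", np.median(z[m]).round(4) if m.any() else "")
b=(np.abs(Q[...,0])<.035)
m=b&(z>.045)&(z<.051)&(np.abs(Q[...,1])<.018); st("boss",m); print(cv2.minAreaRect((Q[m]*1000).astype(np.float32)))
st("knob",(z>.083)&(z<.092)&(np.abs(Q[...,1]+.15)<.03)&(np.abs(Q[...,0])<.03))
cv2.imwrite("pics/e1.png",cv2.resize(c["pixels"][160:330,220:380],None,fx=3.5,fy=3.5)[:,:,::-1])
E
```

```text
eef_pos: [0.4786, 0.0167, 0.1896]
contact_force: [0.1, 0.8, 0.2]
t 23.43 tcp ang 0.921 r 133.3 toolang 1.572 F tool [ 0.8 -0.  -0.2] z 0.1896
boss 267 [[-0.0236, -0.0111], [0.0243, 0.0127]] 0.0479
((0.3292560577392578, 0.1667766571044922), (25.58477783203125, 50.179168701171875), 88.4482192993164)
knob 46 [[-0.0102, -0.1554], [0.0048, -0.141]] 0.087
```

View pics/e1.png

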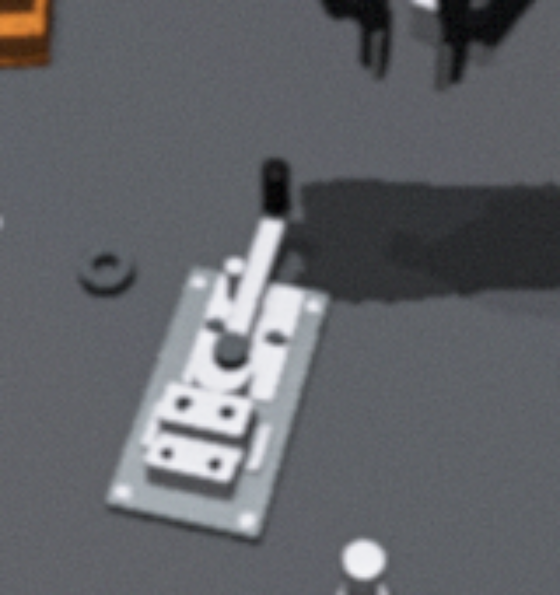

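The lever lies along -y against its pin: the knob is at (275,185) in the crop, or fixture (-0.003,-0.148). The block is on the jaw (y≈0) and square, the spacer and plug have not moved, and the robot is clear.

```bash
python3 -c "
from station import bot
print(bot.hand_in())"
```

```text
the job is handed in; nothing more can be done
None
```

I handed the job in at about 23 s; the hand-in gave no verdict. The camera shows the block flat in the nest and on the jaw, and the lever at its stop. I leaned on the lever there for about a second at 13–16 N (up to 20 N in total), then moved the robot clear.

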